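Feed a shoe last into the scanner through its dust flap

TASK

Take the wooden push stick and with it push the carriage that bears the child's shoe last along its guide, through the scanner's spring flap, until it is fully home against the stop inside; find the stop by feel and push gently, never harder than 25 N, and never touch the carriage with the hand itself. Then draw the stick out so that the flap closes behind the carriage, and set the stick down on the bench outside the scanner, leaving the other things where they are.

Things in the scene. Friction and masses are not known exactly. Their poses are not given: they have to be found in the camera images.
- scanner: Grey fixed box with a clear roof, 116 wide, 112 high (125 at its back end), 360 long. Origin: on the bench, in the middle of the doorway, under the hanging flap. +x: the way in, z up. The bench is its floor. Inside stands a fixed stop set for the job: its rubber face is anywhere from x = 242 to 272 mm, not measured. Wherever it is, the flap can close behind a carriage that is home.
- doorway (a point): Middle of the doorway, 43 mm above the bench, axes as the scanner's. Clear 92 wide (80 between the rails at the bottom), 90 high under the lintel. The flap hangs in it, filling it.
- guide_mouth (a point): Start of the guide, on the bench in its middle, 220 mm before the flap (scanner x = -220). From here two straight aluminium rails, 10 high, inner faces at y = -40 and +40 mm, outer at 52 mm, run through the doorway to the back of the scanner; before it a flared mouth of 26 mm, 125 wide.
- pads (a point): Midway between two spring pads in the scanner, 160 mm past the flap. From here on they squeeze the carriage's sides, so that it drags with 3 to 10 N in all (it varies) and stays where it is left. Farther on it presses in the stop's sprung pin (6 mm), then meets the stop's rubber face, 4 N per mm and 5 mm thick, where the push rises steeply: 3 N of that is home.
- flap (a joint): Aluminium spring flap 84 wide, 80 high, 3 thick, hinged along its top edge at scanner x = 2, z = 87 mm. 0 rad = hanging shut; grows to 1.5 as it swings inward (+x of scanner); never swings outward. Resists with 1 to 3 N and shuts by itself; its lower edge rides over the carriage, the last and the stick, and slides off the stick as that is drawn straight back out.
- switch (a joint): Sprung brass switch pin, 10 in diameter, in the stop's rubber face, 8 mm above the bench, pointing at the doorway. Value: how far it is pushed in; 0 = out, 0.006 m = flush with the unpressed rubber: the carriage is home (a little more as the rubber gives). Its spring takes 0.5 to 1.6 N, less than the carriage's drag, so the carriage stays home once pushed there.
- carriage: Loose plywood carriage, 150 long (x), 76 wide (y), 14 thick, about 0.35 kg, with a pale child's shoe last, toe to +x, fixed on it (top at 66 mm). Stands in the guide before the flap, +x along the scanner's +x. Origin: centre of its underside; front edge at x = +75; rear face at x = -75, upright, 76 wide, from the bench to 28 mm high: push here.
- push_stick: Loose push stick of light wood, standing on edge on the bench beside the guide, 0.2 kg: bar 240 long, 20 thick, 44 high; on it an upright handle block 50 long (x = -25 to +25), 20 thick, up to 88 mm. Origin: at the underside of the bar, under the middle of the handle. +x along the bar to its flat front end at x = +210; rear end at x = -30. Grip across its thickness (y) from above.
- stick_tip (a point): Centre of the flat front end of the push stick (x = 210, z = 22 mm in the stick's frame). Hold the stick so that the bar clears the bench by about 10 mm while pushing: a tip that rubs on the bench adds several newtons to the force felt in the hand.
- adult_last: Bystander: big loose shoe last, 240 long, about 95 wide and 100 high. Origin about its middle, at the underside. Leave it alone.
- jar: Bystander: clear jar with a metal lid, 64 in diameter, 85 high. Origin: centre of its underside. Leave it alone.
- screwdriver: Bystander: screwdriver lying on the bench. Leave it alone.
Mind the look-alikes: they are no part of the job. Of the things that look like the push_stick, the smaller one is meant.

How it is judged:
On the way, in this order (a step that is already met when the one before it is completed fails the run):
1. the stick pushes the carriage and the flap is swung well open (value of joint flap above 0.6 rad and contact force between push_stick and carriage above 0.3 N), for 0.1 s.
2. the carriage is pushed fully home: the stop's switch pin is pushed in by more than 4.5 mm (6 mm is flush) (value of joint switch above 0.0045 m), for 0.2 s.
At the end, for the whole second after the job is handed in: Carriage home (switch pin in by more than 4 mm) and at rest, flap shut (under 0.08 rad), push stick still and low on the bench (underside below 30 mm, tip below 60 mm), its tip outside the scanner: before the flap or over 60 mm to a side of its middle line (value of joint switch above 0.004 m and value of joint flap below 0.08 rad and x of carriage in the frame of scanner above 0.16 m and height (world z) of push_stick below 0.03 m and height (world z) of stick_tip below 0.06 m and linear speed of each of push_stick, carriage below 0.02 m/s and (x of stick_tip in the frame of scanner below -0.005 m or y of stick_tip in the frame of scanner below -0.06 m or y of stick_tip in the frame of scanner above 0.06 m)); the robot touches nothing.
It fails at once if the stick pushes the carriage with more than 25 N (contact force between push_stick and carriage above 25 N).
It fails at once if the hand or arm touches the carriage (contact force between any of the fingers, the arm and carriage above 0.5 N).
It fails at once if a bystander is moved by more than 30 mm (distance of any of adult_last, jar, screwdriver from where it was at the start of the episode above 0.03 m).
It also fails if it takes over 67 s, if anything falls off the work surface, if the arm or the gripper's body presses on something with over 40 N, if the wrist force passes 120 N, or if a joint passes its speed limit or range.

ROBOT

A 6-joint arm with a two-finger parallel gripper is mounted at the origin on the work surface. World frame = base frame: x ahead of the robot, y to its left, z up, the work surface at z = 0. Lengths are in m, angles in rad, forces in N, time in s.
With the tool pointing down it reaches from about 0.35 to 0.85 m from the base axis. Payload 8.1 kg.
Tool frame: the origin (TCP) lies on the centre line of the jaws, within the pads' length; the fingertips stand 19 mm ahead of it and the grasp point (between the pads) is the TCP (robot.tips_ahead is the distance from the TCP to the fingertips, in m); y points along the fingers, z is the direction in which the jaws open and shut, and the axes are right-handed (so a half turn about y gives the same grasp; the last joint's range is limited). The gripper opens to 93 mm and grips with 3 to 60 N. Pads are 15 mm wide; open, the fingers measure 128 mm over their backs; the gripper's body (75 mm by 188 mm) begins 65 mm behind the grasp point.
Start: joints at [-1.344, 0.13, 1.488, -0, 1.523, -0.085], TCP at [0.184, -0.571, 0.238] pointing down, gripper open.
Joint ranges: [-2.96, 2.96], [-0.89, 2.26], [0.02, 2.5], [-1.34, 4.48], [0, 2.73], [-2.66, 2.66]. Speed limits (rad/s): [2.39, 2.39, 2.79, 3.14, 3.14, 3.14].

INTERFACE

Orientations are given as a rotation vector (axis times angle).
In Python, from plant import robot, imaging, models gives the robot as it stands.
- The arm moves only by the tool carry_out, never from a script. Its argument "motion" is one flat list of numbers, 7 for each row, row after row: the shift along the tool's x, y, z in m, then the turn, a rotation vector about the tool's x, y, z in degrees, then the opening, from -1 (shut) to 1 (fully open). A call has exactly 5 rows; each row shifts and turns the pose as measured when the row begins, along the tool's axes as they then stand; what a row does not reach is not made up. A row lasts 1/10 s, in which the tool goes at most 50 mm and 8.59 degrees, less where a joint would pass 70% of its speed; a pose out of reach is approached as far as the arm can. A call is refused whole if a number of a shift passes 0.05 or a number of a turn 8.59, either way. A call with a gripper value outside its range is refused whole. The fingers move at their own pace and stop on an object; "squeeze" is the grip in N (left out, the last holds). Time passes only in rows, so rows that do not move let the fingers close, or fill a call up. It gives the time, the measured TCP pose, the force and the opening at its end, in the units of the state.
- robot.read_state(): the state, without advancing time (a new reading comes with each control period).
- imaging.read_camera(name): name is "scene" or "top"; returns the picture (384x512x3 uint8, blue, green, red); there is no depth.
- imaging.camera_model(name): a dict with "K" (3x3 intrinsics, pixels), "k1" (the pictures are not rectified: a ray, as slopes to the right and down, at radius r is drawn at 1 + k1 r^2 times it, then the intrinsics apply), "position" and "orientation" of the camera in the world. Camera axes: x right, y down, z forward; pixel columns grow to the right and rows downward; lengths in m; the calibration is good to about 2 mm. A picture is of the moment at which its call begins. camera_model takes no time and is no camera call.
- robot.close_job(): hands the job in, once; it reports no verdict.
Trained networks look in the newest picture that a camera, given by its name, has taken for a name from the list of things; names that differ only in an ending like _2 or _b are one class to them, and where a whole thing is asked for, a point or a joint stands for the part that bears it (a point fixed in the world has none). Each returns a list of dicts, best first, with "confidence" (0 to 1); they miss things now and then, are a little off and sometimes report something else, mostly with a low value. They report only what shows in the picture. A call takes as long as a camera call. They do not tell look-alikes from the thing itself.
- models.outline_of(camera, thing): "pixels" (384x512 bool, what is visible of it) and "pixel" ([column, row] in pixels, amid what is visible of it).
The state is a dict: "t": time; "q": joint angles; "dq": joint speeds; "joint_torque": joint torques, N m; "tool_pos": TCP position; "orientation": TCP orientation; "force": force on the tool from outside, world axes, zero at the start; "wrist_torque": the same for the moment, N m; "opening": finger opening in m.
Only numpy, scipy, OpenCV 4.12 (cv2) and the standard library are available. Lean on these libraries where they do the work, as an engineer would, in place of code of your own. Each camera call takes 0.05 s, during which the arm holds its last target.

## Working session

There is one attempt and no reset: what is moved stays moved. The work goes in short steps, Python scripts to look and compute and a tool call to move; the robot and the scene stay as the last step left them, time stands still between calls to the robot, and variables do not carry over. Pictures are saved under pics/ and viewed, and the job is handed in when it is done.

Besides the shell and the picture viewer there is one more tool, called as name(argument=value, ...) on one line, values as JSON. carry_out: Moves the arm, as the interface text tells. Its arguments: {"type":"object","properties":{"motion":{"type":"array","items":{"type":"number"}},"squeeze":{"type":"number"}},"required":["motion"]}

```bash
ls; mkdir -p pics
python3 - <<'E'
from plant import robot, imaging, models
import cv2
for c in("scene","top"):
    im=imaging.read_camera(c); cv2.imwrite(f"pics/{c}0.png",im)
    m=imaging.camera_model(c); print(c,m)
print(robot.read_state())
E
```

```text
pics
scene {'K': array([[394.3956472,   0.       , 256.9884864],
       [  0.       , 394.3956472, 189.3824473],
       [  0.       ,   0.       ,   1.       ]]), 'k1': -0.11602473422473762, 'position': array([ 0.9013035 , -0.40720938,  1.00853578]), 'orientation': array([-2.51280593, -0.64388884,  0.17969508])}
top {'K': array([[479.20831893,   0.        , 261.1163121 ],
       [  0.        , 479.20831893, 194.21105615],
       [  0.        ,   0.        ,   1.        ]]), 'k1': -0.19495467747154865, 'position': array([0.48513874, 0.07381701, 1.72107424]), 'orientation': array([-2.14343487,  2.19170511, -0.07430257])}
{'t': 0.1, 'q': array([-1.34437097e+00,  1.31093289e-01,  1.48915429e+00, -1.99701092e-05,
        1.52302838e+00, -8.53980921e-02]), 'dq': array([ 0.00087977, -0.00196664, -0.00286729,  0.00025803, -0.00049182,
       -0.00159349]), 'joint_torque': array([ 1.17835851e-03, -5.61342359e+01, -4.93096519e+01,  7.70876929e-02,
        2.92221206e-02, -5.52129973e-05]), 'tool_pos': array([ 0.18398257, -0.57058403,  0.2366966 ]), 'orientation': array([-0.32289168,  2.05500364, -2.05151656]), 'force': array([-0.78679311, -1.18977021, -0.3951497 ]), 'wrist_torque': array([-0.0007555 , -0.01487128,  0.07777446]), 'opening': 0.09304478741045535}
```

View pics/scene0.png

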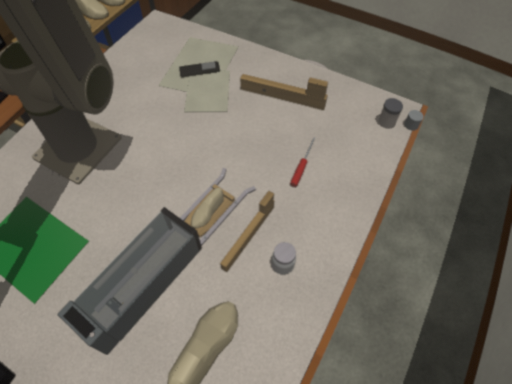

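View pics/top0.png

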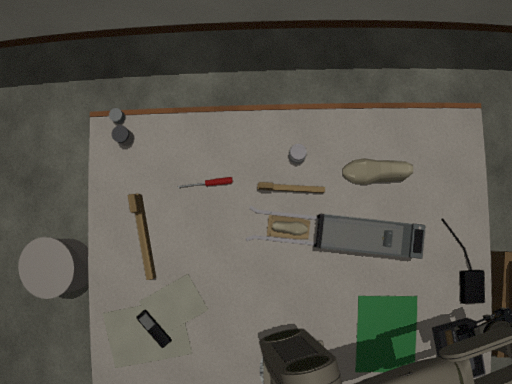

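The top view shows the small stick at (265–325, 188) with its handle on the left. The carriage is at (290, 228) and the scanner runs right from column 315. The jar is at (298, 155) and the larger look-alike stick is on the left. Next I'll measure these.

```bash
cat > h.py <<'E'
import numpy as np, cv2
from scipy.spatial.transform import Rotation as R
from plant import robot, imaging, models
def unproj(c,px,z):
    m=imaging.camera_model(c);K=m["K"];px=np.atleast_2d(np.array(px,float)).reshape(-1,1,2)
    d=cv2.undistortPoints(px,K,np.array([m["k1"],0,0,0.]),None,None).reshape(-1,2)
    Rm=R.from_rotvec(m["orientation"]).as_matrix()
    r=np.c_[d,np.ones(len(d))]@Rm.T; p=m["position"]
    return p+r*((z-p[2])/r[:,2])[:,None]
def proj(c,P):
    m=imaging.camera_model(c);Rm=R.from_rotvec(m["orientation"]).as_matrix()
    rv=cv2.Rodrigues(Rm.T)[0];t=-Rm.T@m["position"]
    return cv2.projectPoints(np.atleast_2d(np.array(P,float)),rv,t,m["K"],np.array([m["k1"],0,0,0.]))[0].reshape(-1,2)
E
python3 - <<'E'
from h import *
np.set_printoptions(precision=4,suppress=True)
for c in("scene","top"):
    im=imaging.read_camera(c)
    for th in ("push_stick","carriage","scanner","guide_mouth","jar","screwdriver","adult_last"):
        for o in models.outline_of(c,th)[:3]:
            ys,xs=np.nonzero(o["pixels"])
            print(c,th,round(o["confidence"],2),o["pixel"],xs.min(),xs.max(),ys.min(),ys.max(),len(xs),unproj(c,o["pixel"],0.03)[0])
            if len(xs)>20: print(cv2.boxPoints(cv2.minAreaRect(np.c_[xs,ys].astype(np.float32))).tolist())
    if c=="top":
        cv2.imwrite("pics/crop.png",cv2.resize(im[140:275,230:430],None,fx=4,fy=4,interpolation=cv2.INTER_CUBIC))
    else: cv2.imwrite("pics/crops.png",cv2.resize(im[150:360,50:310],None,fx=2.8,fy=2.8,interpolation=cv2.INTER_CUBIC))
E
```

```text
scene push_stick 0.74 [288.6, 90.3] 241 327 74 110 1665 [0.5115 0.5434 0.03  ]
[[237.72940063476562, 88.91883850097656], [244.98733520507812, 60.24996566772461], [330.8274230957031, 81.98162841796875], [323.5694885253906, 110.65049743652344]]
scene push_stick 0.7 [249.0, 229.1] 221 273 191 271 1015 [0.6536 0.0069 0.03  ]
[[216.69229125976562, 265.4615173339844], [267.30767822265625, 189.53846740722656], [279.5384521484375, 197.69232177734375], [228.92306518554688, 273.6153564453125]]
scene push_stick 0.51 [207.8, 210.2] 185 233 185 236 1236 [0.5222 0.0024 0.03  ]
[[182.93101501464844, 220.82757568359375], [217.08274841308594, 182.40689086914062], [236.3241424560547, 199.51034545898438], [202.1724090576172, 237.9310302734375]]
scene carriage 0.98 [207.7, 211.0] 185 233 184 236 1271 [0.5233 0.0001 0.03  ]
[[183.0719757080078, 221.1630096435547], [215.6591339111328, 181.78684997558594], [236.55467224121094, 199.07972717285156], [203.96751403808594, 238.4558868408203]]
scene scanner 0.59 [133.8, 275.0] 59 253 170 353 9824 [ 0.4556 -0.2559  0.03  ]
[[56.50004577636719, 313.5], [217.500015
[... 2160 characters left out ...]
3  ]
[[245.69528198242188, 241.00027465820312], [249.28829956054688, 205.62301635742188], [425.3008728027344, 223.49929809570312], [421.7078552246094, 258.8765563964844]]
top jar 0.63 [296.6, 156.6] 289 305 144 163 281 [ 0.7654 -0.0254  0.03  ]
[[289.0, 144.0], [305.0, 144.0], [305.0, 163.0], [289.0, 163.0]]
top screwdriver 0.73 [216.2, 181.2] 179 232 176 187 285 [0.6839 0.2632 0.03  ]
[[178.4058837890625, 183.0391387939453], [231.5599365234375, 175.06602478027344], [232.79220581054688, 183.2811737060547], [179.63815307617188, 191.25428771972656]]
top adult_last 0.63 [376.9, 170.8] 342 413 158 185 1546 [ 0.7082 -0.3127  0.03  ]
[[342.0, 158.0], [413.0, 158.0], [413.0, 185.0], [342.0, 185.0]]
```

View pics/crop.png

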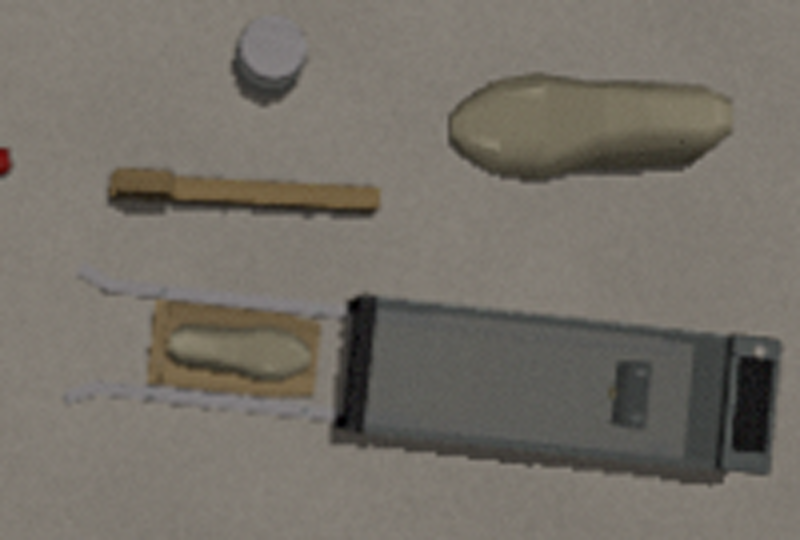

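View pics/crops.png

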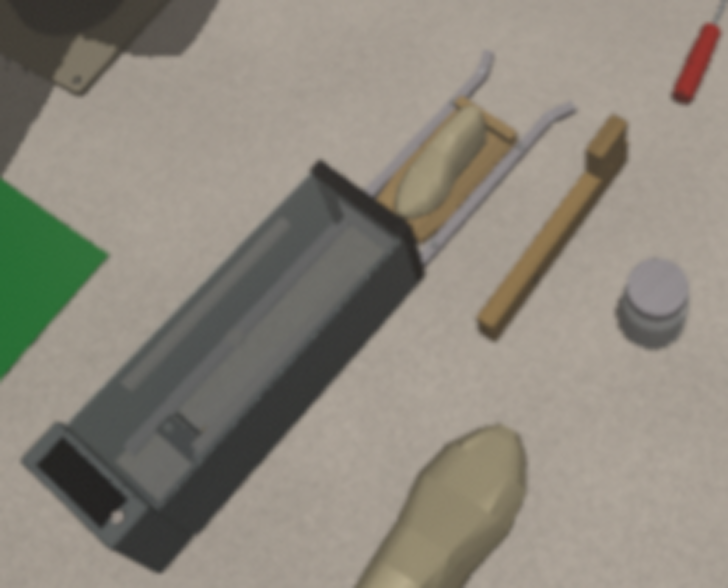

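```bash
cat > fit.py <<'E'
from h import *
from scipy.optimize import minimize
def box(x0,x1,y0,y1,z0,z1): return np.array([[x,y,z] for x in(x0,x1) for y in(y0,y1) for z in(z0,z1)])
STICK=[box(-.03,.21,-.01,.01,0,.044),box(-.025,.025,-.01,.01,.044,.088)]
CARR=[box(-.075,.075,-.038,.038,0,.014),box(-.075,-.066,-.038,.038,0,.028)]
RAILS=[box(-.22,.0,.04,.052,0,.01),box(-.22,.0,-.052,-.04,0,.01)]
SCAN=[box(0,.36,-.058,.058,0,.112),box(.315,.36,-.058,.058,0,.125)]
def world(P,p):
    c,s=np.cos(p[2]),np.sin(p[2]);return np.c_[p[0]+c*P[:,0]-s*P[:,1],p[1]+s*P[:,0]+c*P[:,1],P[:,2]]
S=4
def sil(cam,parts,p):
    m=np.zeros((384*S,512*S),np.uint8)
    for b in parts:
        q=(proj(cam,world(b,p))+.5)*S-.5
        cv2.fillConvexPoly(m,cv2.convexHull(np.round(q).astype(np.int32)),255)
    return cv2.resize(m,(512,384),interpolation=cv2.INTER_AREA)/255.
def fit(masks,parts,p0):
    def cost(p): return sum(np.abs(sil(c,parts,p)-M).sum()/M.sum() for c,M in masks.items())
    best=None
    for d in (0.02,0.006,0.003):
        x0=p0 if best is None else best.x
        best=minimize(cost,x0,method="Nelder-Mead",options=dict(initial_simplex=np.array([x0]+[np.array(x0)+d*np.array(v) for v in([1,0,0],[0,1,0],[0,0,3])]),xatol=1e-5,fatol=1e-5))
    return best
def overlay(cam,im,sets,crop,f,name):
    o=cv2.resize(im,None,fx=f,fy=f,interpolation=cv2.INTER_CUBIC)
    for parts,p,col in sets:
        for b in parts:
            q=(proj(cam,world(b,p))+.5)*f-.5
            for i in range(8):
                for k in(1,2,4):
                    if i^k>i: cv2.line(o,tuple(int(v) for v in q[i]),tuple(int(v) for v in q[i^k]),col,1)
    x0,x1,y0,y1=[v*f for v in crop]
    cv2.imwrite(name,o[y0:y1,x0:x1])
E
cat > run1.py <<'E'
from fit import *
np.set_printoptions(precision=4,suppress=True)
ms={};mc={};ims={}
for c,roi in(("scene",(215,280,185,278)),("top",(250,330,178,196))):
    im=imaging.read_camera(c);ims[c]=im
    # wood mask by colour
    b,g,r=[im[...,i].astype(float) for i in range(3)]
    w=((r-b)>0.22*(r+1)+3)
    M=np.zeros((384,512));x0,x1,y0,y1=roi;M[y0:y1,x0:x1]=w[y0:y1,x0:x1]
    ms[c]=M
    print(c,M.sum())
    try:
        best=max((o for o in models.outline_of(c,"scanner")),key=lambda o:o["confidence"]); mc[c]=best["pixels"].astype(float)
    except Exception as e: print(e)
r=fit(ms,STICK,[.665,.06,-1.57]);print("stick",r.x,r.fun)
rs=fit(mc,SCAN+RAILS,[.5,-.06,-1.64]);print("scan",rs.x,rs.fun)
np.save("poses.npy",[r.x,rs.x])
for c,crop,f in(("scene",(50,310,150,360),3),("top",(230,430,140,275),4)):
    overlay(c,ims[c],[(STICK,r.x,(0,0,255)),(SCAN+RAILS,rs.x,(0,255,0))],crop,f,f"pics/ov_{c}.png")
cv2.imwrite("pics/ms.png",np.hstack([ms[c]*255 for c in ms])[:, :])
E
python3 run1.py
```

```text
scene 1204.0
top 440.0
max() iterable argument is empty
stick [ 0.6615  0.0898 -1.6458] 0.5378966724110362
scan [ 0.5026 -0.0883 -1.7065] 0.04593399859943977[ WARN:0@12.105] global loadsave.cpp:1063 imwrite_ Unsupported depth image for selected encoder is fallbacked to CV_8U.
```

View pics/ov_scene.png

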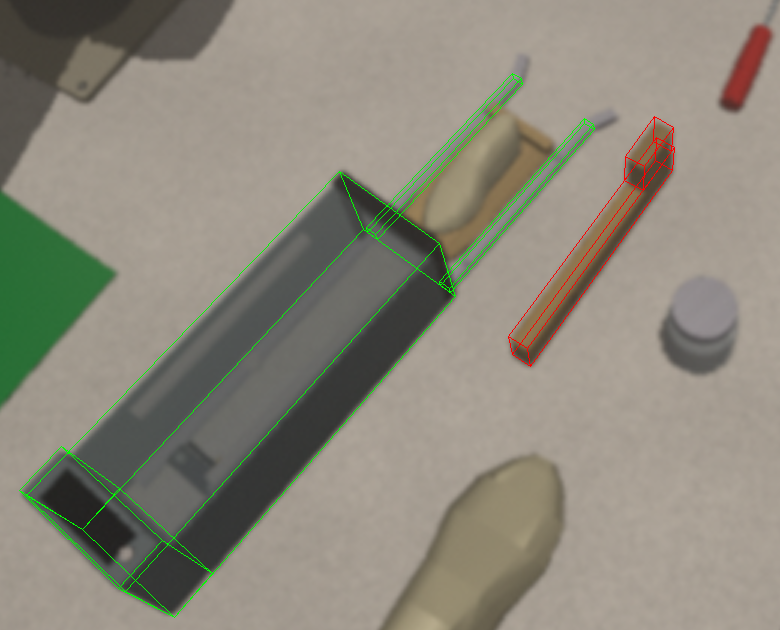

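View pics/ov_top.png

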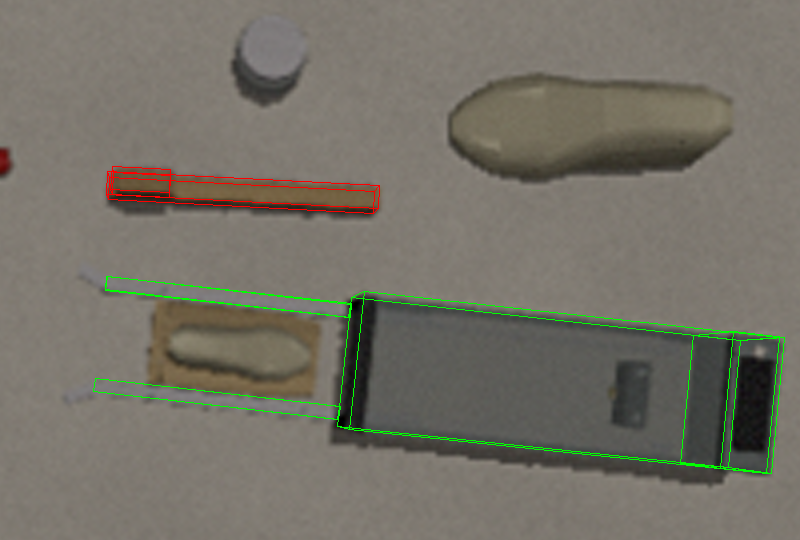

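```bash
cat > run2.py <<'E'
from fit import *
np.set_printoptions(precision=4,suppress=True)
P=np.load("poses.npy")
ims={c:imaging.read_camera(c) for c in("scene","top")}
im=ims["top"].astype(float)
ms={};mc={}
for c in ims:
    for o in models.outline_of(c,"push_stick"):
        m=o["pixels"].astype(float); s=sil(c,STICK,P[0])
        iou=np.minimum(m,s).sum()/np.maximum(m,s).sum(); print(c,"stick",iou,o["confidence"])
        if iou>.4: ms[c]=m
    for o in models.outline_of(c,"scanner"):
        m=o["pixels"].astype(float); s=sil(c,SCAN+RAILS,P[1])
        iou=np.minimum(m,s).sum()/np.maximum(m,s).sum(); print(c,"scan",iou,o["confidence"])
        if iou>.6: mc[c]=m
for k in ms:
    r=fit({k:ms[k]},STICK,P[0]);print("stick",k,r.x,r.fun)
r=fit(ms,STICK,P[0]);print("stick",r.x,r.fun)
for k in mc:
    rs=fit({k:mc[k]},SCAN+RAILS,P[1]);print("scan",k,rs.x,rs.fun)
rs=fit(mc,SCAN+RAILS,P[1]);print("scan",rs.x,rs.fun)
np.save("poses2.npy",[r.x,rs.x])
overlay("top",ims["top"],[(STICK,r.x,(0,0,255)),(RAILS+SCAN,rs.x,(0,255,0))],(240,340,165,255),7,"pics/ov_top2.png")
overlay("scene",ims["scene"],[(STICK,r.x,(0,0,255)),(RAILS,rs.x,(0,255,0))],(165,300,160,280),5,"pics/ov_sc2.png")
E
python3 run2.py
```

```text
scene stick 0.0 0.79
scene stick 0.8686756220854511 0.63
scene stick 0.0 0.36
scene scan 0.9591705092424831 0.57
scene scan 0.006429206280709808 0.51
top stick 0.7084360522359012 0.92
top stick 0.0 0.8
top scan 0.913948359410961 0.78
stick scene [ 0.6622  0.087  -1.6325] 0.07656449553001277
stick top [ 0.6605  0.0863 -1.6273] 0.38693155362408815
stick [ 0.6612  0.0888 -1.6298] 0.47626088011403267
scan scene [ 0.5027 -0.0881 -1.7075] 0.03945765292350475Traceback (most recent call last):
  File "run2.py", line 20, in <module>
    rs=fit({k:mc[k]},SCAN+RAILS,P[1]);print("scan",k,rs.x,rs.fun)
  File "fit.py", line 22, in fit
    best=minimize(cost,x0,method="Nelder-Mead",options=dict(initial_simplex=np.array([x0]+[np.array(x0)+d*np.array(v) for v in([1,0,0],[0,1,0],[0,0,3])]),xatol=1e-5,fatol=1e-5))
    res = _minimize_neldermead(fun, x0, args, callback, bounds=bounds,
                               **options)
    fxcc = func(xcc)
    fx = function(np.copy(x), *(wrapper_args + args))
  File "fit.py", line 18, in cost
    def cost(p): return sum(np.abs(sil(c,parts,p)-M).sum()/M.sum() for c,M in masks.items())
                        ~~~^^^^^^^^^^^^^^^^^^^^^^^^^^^^^^^^^^^^^^^^^^^^^^^^^^^^^^^^^^^^^^^^^
  File "fit.py", line 18, in <genexpr>
    def cost(p): return sum(np.abs(sil(c,parts,p)-M).sum()/M.sum() for c,M in masks.items())
                                   ~~~^^^^^^^^^^^
  File "fit.py", line 14, in sil
    q=(proj(cam,world(b,p))+.5)*S-.5
       ~~~~^^^^^^^^^^^^^^^^
  File "h.py", line 11, in proj
    m=imaging.camera_model(c);Rm=R.from_rotvec(m["orientation"]).as_matrix()
ValueError: time passes only in moves, steps and waits
```

```bash
sed -i 's/imaging.camera_model(c)/CM(c)/' h.py
cat >> h.py <<'E'
import functools
@functools.cache
def CM(c): return imaging.camera_model(c)
E
python3 run2.py; python3 -c "
from h import *
print(robot.read_state()['t'])"
```

```text
scene stick 0.8604126191776653 0.86
scene stick 0.0 0.61
scene scan 0.9616478545193943 0.75
top stick 0.0 0.97
top stick 0.8760737698021128 0.96
top scan 0.9230329691326147 0.92
stick scene [ 0.6619  0.0863 -1.6324] 0.09147384981389817
stick top [ 0.6614  0.0893 -1.6505] 0.13213060602210647
stick [ 0.6612  0.0884 -1.6378] 0.26826436364657996
scan scene [ 0.5028 -0.0873 -1.707 ] 0.037191130216390915
scan top [ 0.5009 -0.0862 -1.7045] 0.054679949551490074
scan [ 0.5014 -0.087  -1.7045] 0.10313889242529911
1.7
```

View pics/ov_top2.png

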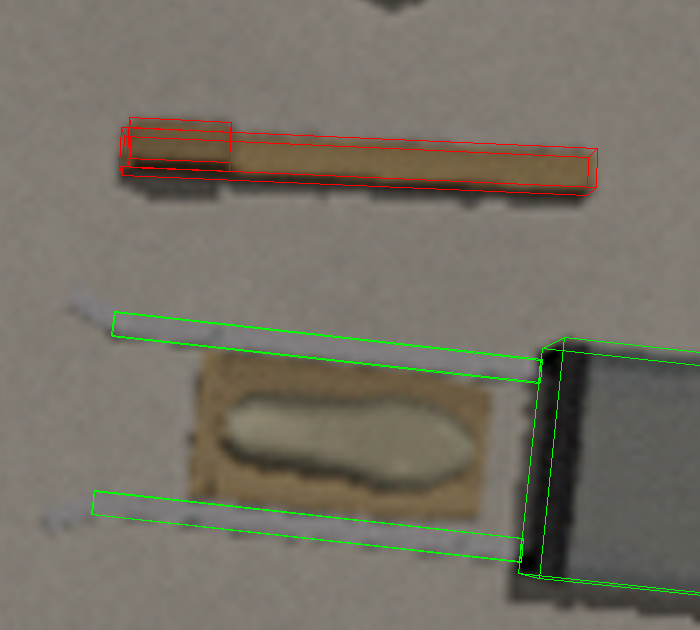

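View pics/ov_sc2.png

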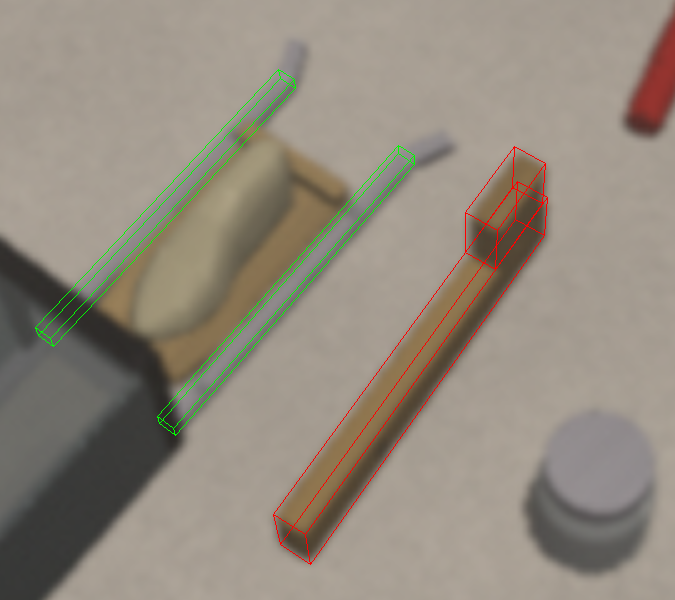

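```bash
cat >> h.py <<'E'
ST=np.array([.6612,.0880,-1.6365]); SC=np.array([.5020,-.0868,-1.7055])
def sc2w(x,y,z=0):
    c,s=np.cos(SC[2]),np.sin(SC[2]);return np.array([SC[0]+c*x-s*y,SC[1]+s*x+c*y,z])
def w2sc(p):
    c,s=np.cos(SC[2]),np.sin(SC[2]);d=np.array(p[:2])-SC[:2];return np.array([c*d[0]+s*d[1],-s*d[0]+c*d[1],p[2]])
def goto(pos,yaw):
    """tool y down, tool z along horizontal normal of heading yaw; returns shift in tool frame & turn deg"""
    s=robot.read_state();Rt=R.from_rotvec(s["orientation"]).as_matrix()
    y=np.array([0,0,-1.]); best=None
    for sg in(1,-1):
        z=sg*np.array([-np.sin(yaw),np.cos(yaw),0]);x=np.cross(y,z)
        G=np.c_[x,y,z];rv=R.from_matrix(Rt.T@G).as_rotvec()
        if best is None or np.linalg.norm(rv)<np.linalg.norm(best): best=rv
    return s["tool_pos"],(Rt.T@(np.array(pos)-s["tool_pos"])).round(4),np.degrees(best).round(2),Rt.round(3),s["force"].round(2),s["t"]
E
python3 - <<'E'
from h import *
np.set_printoptions(precision=4,suppress=True)
print(*goto([ST[0],ST[1],.16],ST[2]),sep="\n")
# carriage rear top edge z=.028, front edge z=.014, top crop2 px
f=lambda x,y:[(x+.5)/7-.5+240,(y+.5)/7-.5+165]
for p,z in(((207,353),.028),((192,490),.028),((492,392),.014),((478,518),.014)): print(w2sc(unproj("top",f(*p),z)[0]))
E
```

```text
[ 0.1841 -0.5711  0.2376]
[-0.6563  0.0776 -0.4809]
[  0.   -68.37   0.  ]
[[-0.952 -0.     0.307]
 [-0.307  0.    -0.952]
 [ 0.    -1.    -0.   ]]
[-0.63  0.19 -0.69]
1.7
[-0.1704  0.0348  0.028 ]
[-0.1702 -0.0347  0.028 ]
[-0.0241  0.0318  0.014 ]
[-0.0244 -0.0326  0.014 ]
```

```bash
cat >> h.py <<'E'
def plan(pos,yaw,step=.04,n=5,tstep=8.5):
    p,d,rv,Rt,_,_=goto(pos,yaw);Rt=R.from_rotvec(robot.read_state()["orientation"]).as_matrix()
    dw=np.array(pos)-p;L=np.linalg.norm(dw);a=np.linalg.norm(rv)
    for i in range(n):
        k=min(step,L);L-=k;sh=Rt.T@(dw/np.linalg.norm(dw)*k)
        t=min(tstep,a);a-=t;tv=rv/max(np.linalg.norm(rv),1e-9)*t
        print(*sh.round(4),*tv.round(2),sep=", ");Rt=Rt@R.from_rotvec(np.radians(tv)).as_matrix()
    print("left",L,a)
E
python3 -c "
from h import *
plan([ST[0],ST[1],.2],ST[2],.045,10)"
```

```text
-0.0363, 0.0021, -0.0266, 0.0, -8.5, 0.0
-0.0398, 0.0021, -0.0209, 0.0, -8.5, 0.0
-0.0424, 0.0021, -0.0148, 0.0, -8.5, 0.0
-0.0442, 0.0021, -0.0084, 0.0, -8.5, 0.0
-0.0449, 0.0021, -0.0018, 0.0, -8.5, 0.0
-0.0447, 0.0021, 0.0049, 0.0, -8.5, 0.0
-0.0435, 0.0021, 0.0115, 0.0, -8.5, 0.0
-0.0413, 0.0021, 0.0178, 0.0, -8.5, 0.0
-0.0382, 0.0021, 0.0237, 0.0, -0.37, 0.0
-0.0381, 0.0021, 0.0239, 0.0, -0.0, 0.0
left 0.3645083428019461 0.0
```

carry_out(motion=[-0.036,0.002,-0.027,0,-8.5,0,0.4,-0.04,0.002,-0.021,0,-8.5,0,0.4,-0.042,0.002,-0.015,0,-8.5,0,0.4,-0.044,0.002,-0.008,0,-8.5,0,0.4,-0.045,0.002,-0.002,0,-8.5,0,0.4])

```text
t: 2.2
tool_pos: [0.3144, -0.3867, 0.2265]
orientation: [-0.924, 1.573, -1.575]
force: [0.5, -0.6, 0.4]
opening: 0.0654
```

```bash
python3 -c "
from h import *
print(*goto([ST[0],ST[1],.2],ST[2]))
plan([ST[0],ST[1],.2],ST[2],.045,10)"
```

```text
[ 0.31440932 -0.38666608  0.22645162] [-0.5836  0.0256  0.0709] [ -0.   -25.46   0.09] [[-0.488 -0.     0.873]
 [-0.873 -0.001 -0.488]
 [ 0.001 -1.     0.   ]] [ 0.47 -0.59  0.37] 2.2
-0.0446, 0.002, 0.0054, -0.0, -8.5, 0.03
-0.0433, 0.002, 0.012, -0.0, -8.5, 0.03
-0.0411, 0.002, 0.0182, -0.0, -8.46, 0.03
-0.038, 0.002, 0.0241, -0.0, -0.0, 0.0
-0.038, 0.002, 0.0241, -0.0, -0.0, 0.0
-0.038, 0.002, 0.0241, -0.0, -0.0, 0.0
-0.038, 0.002, 0.0241, -0.0, -0.0, 0.0
-0.038, 0.002, 0.0241, -0.0, -0.0, 0.0
-0.038, 0.002, 0.0241, -0.0, -0.0, 0.0
-0.038, 0.002, 0.0241, -0.0, -0.0, 0.0
left 0.13844825951074508 0.0
```

carry_out(motion=[-0.045,0.002,0.005,0,-8.5,0,0.4,-0.043,0.002,0.012,0,-8.5,0,0.4,-0.041,0.002,0.018,0,-8.4,0,0.4,-0.038,0.002,0.024,0,0,0,0.4,-0.038,0.002,0.024,0,0,0,0.4])

```text
t: 2.7
tool_pos: [0.4496, -0.1963, 0.2171]
orientation: [-1.184, 1.245, -1.253]
force: [0.3, -0.7, 0.8]
opening: 0.0654
```

carry_out(motion=[-0.038,0.002,0.024,0,0,0,0.4,-0.038,0.002,0.024,0,0,0,0.4,-0.038,0.002,0.024,0,0,0,0.4,-0.038,0.002,0.024,0,0,0,0.4,-0.038,0.002,0.024,0,0,0,0.4])

```text
t: 3.2
tool_pos: [0.5842, -0.004, 0.2079]
orientation: [-1.183, 1.241, -1.255]
force: [0.1, -0.5, 0.9]
opening: 0.065
```

```bash
python3 -c "
from h import *
print(*goto([ST[0],ST[1],.2],ST[2]))
plan([ST[0],ST[1],.2],ST[2],.045,5)"
```

```text
[ 0.58422737 -0.00403234  0.207901  ] [-0.096   0.0079  0.0719] [-0.4   0.72  0.29] [[-0.053  0.007  0.999]
 [-0.999 -0.005 -0.053]
 [ 0.005 -1.     0.007]] [ 0.09 -0.54  0.88] 3.2
-0.0359, 0.003, 0.0269, -0.4, 0.72, 0.29
-0.0363, 0.003, 0.0265, -0.0, 0.0, 0.0
-0.0244, 0.002, 0.0178, -0.0, 0.0, 0.0
0.0, 0.0, 0.0, -0.0, 0.0, 0.0
0.0, 0.0, 0.0, -0.0, 0.0, 0.0
left 0.0 0.0
```

carry_out(motion=[-0.036,0.003,0.027,-0.4,0.7,0.3,0.4,-0.036,0.003,0.027,0,0,0,0.4,-0.024,0.015,0.018,0,0,0,0.4,0,0.02,0,0,0,0,0.4,0,0,0,0,0,0,0.4])

```text
t: 3.7
tool_pos: [0.667, 0.0989, 0.1651]
orientation: [-1.178, 1.252, -1.252]
force: [-0.1, -0.6, -1.0]
opening: 0.065
```

```bash
python3 -c "
from h import *
print(*goto([ST[0],ST[1],.046],ST[2]))
im=imaging.read_camera('scene');cv2.imwrite('pics/s1.png',cv2.resize(im[90:300,150:330],None,fx=3,fy=3))
im=imaging.read_camera('top');cv2.imwrite('pics/t1.png',cv2.resize(im[140:260,200:340],None,fx=4,fy=4))
"
```

```text
[0.66696761 0.09893251 0.16509301] [ 0.0115  0.1191 -0.0053] [-0.09  0.4  -0.1 ] [[-0.059  0.002  0.998]
 [-0.998  0.002 -0.059]
 [-0.002 -1.     0.002]] [-0.14 -0.63 -1.04] 3.7
```

View pics/s1.png

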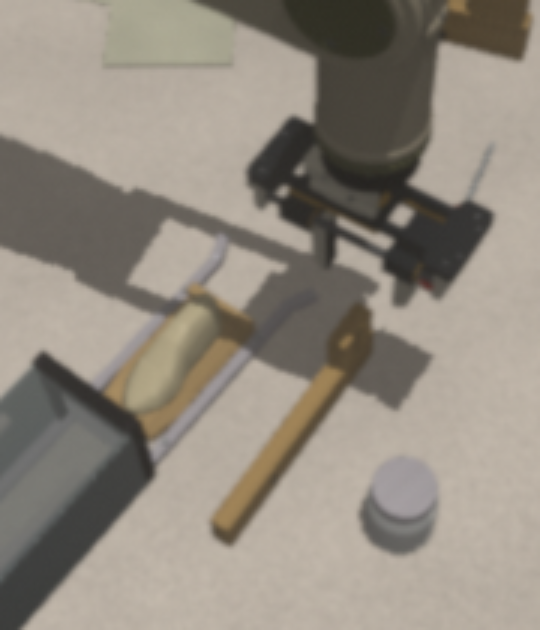

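The scene view shows the open gripper above and behind the stick's handle, around (350, 330) in the crop, with its fingers on either side of the handle. I'll correct the offset and go down.

carry_out(motion=[0.011,0.01,-0.005,0,0.4,0,0.4,0,0.025,0,0,0,0,0.4,0,0.025,0,0,0,0,0.4,0,0.015,0,0,0,0,0.4,0,0,0,0,0,0,0.4])

```text
t: 4.3
tool_pos: [0.6669, 0.0835, 0.1023]
orientation: [-1.158, 1.249, -1.269]
force: [-0.9, -0.1, -0.9]
opening: 0.0656
```

```bash
python3 -c "
from h import *
print(*goto([ST[0],ST[1],.046],ST[2]))
"
```

```text
[0.66694265 0.08345066 0.10227238] [-0.0039  0.0562 -0.0071] [-1.1  -0.35 -0.2 ] [[-0.072  0.019  0.997]
 [-0.997  0.002 -0.072]
 [-0.004 -1.     0.019]] [-0.86 -0.09 -0.92] 4.3
```

carry_out(motion=[-0.002,0.005,-0.006,-1.1,-0.3,0,0.4,0,0,0,0,0,0,0.4,0,0.018,0,0,0,0,0.4,0,0.01,0,0,0,0,0.4,0,0,0,0,0,0,0.4])

```text
t: 4.8
tool_pos: [0.6636, 0.0858, 0.0722]
orientation: [-1.17, 1.256, -1.258]
force: [-0.3, 0.9, 0.1]
opening: 0.065
```

```bash
python3 -c "
from h import *
print(*goto([ST[0],ST[1],.046],ST[2]))
"
```

```text
[0.66361742 0.08583081 0.07219991] [-0.0019  0.0262 -0.0027] [-0.31 -0.05 -0.25] [[-0.067  0.006  0.998]
 [-0.998  0.004 -0.067]
 [-0.004 -1.     0.005]] [-0.34  0.88  0.07] 4.8
```

carry_out(motion=[-0.002,0.012,-0.002,-0.3,0,-0.2,0.4,0,0.012,0,0,0,0,0.4,0,0.002,0,0,0,0,0.4,0,0,0,0,0,0,-1,0,0,0,0,0,0,-1], squeeze=55)

```text
t: 5.3
tool_pos: [0.6607, 0.0884, 0.0424]
orientation: [-1.179, 1.26, -1.256]
force: [0.9, 0.7, 0.3]
opening: 0.0531
```

carry_out(motion=[0,0,0,0,0,0,-1,0,0,0,0,0,0,-1,0,0,0,0,0,0,-1,0,0,0,0,0,0,-1,0,0,0,0,0,0,-1])

```text
t: 5.8
tool_pos: [0.662, 0.0884, 0.0443]
orientation: [-1.176, 1.258, -1.258]
force: [-0.2, 0.8, -0.7]
opening: 0.0197
```

```bash
python3 -c "
from h import *
print(*goto([ST[0],ST[1],.046],ST[2]))
im=imaging.read_camera('scene');cv2.imwrite('pics/s2.png',cv2.resize(im[90:300,150:330],None,fx=3,fy=3))
"
```

```text
[0.66203756 0.08840823 0.04427301] [ 0.0005 -0.0017 -0.0008] [-0.01 -0.04 -0.03] [[-0.066  0.     0.998]
 [-0.998  0.001 -0.066]
 [-0.001 -1.     0.   ]] [-0.17  0.82 -0.71] 5.8
```

View pics/s2.png

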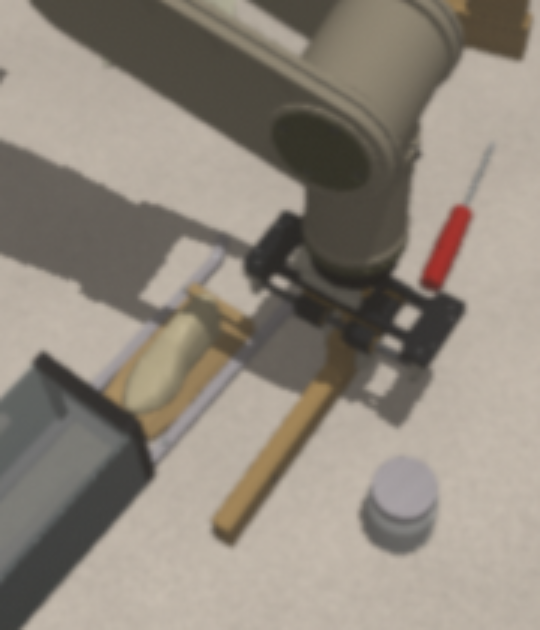

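Gripped: the opening is 19.7 mm, and the picture shows the handle in the jaws. I'll lift it high and carry it behind the carriage.

carry_out(motion=[0,-0.015,0,0,0,0,-1,0,-0.02,0,0,0,0,-1,0,-0.02,0,0,0,0,-1,0,-0.02,0,0,0,0,-1,0,0,0,0,0,0,-1])

```text
t: 6.35
tool_pos: [0.6607, 0.0885, 0.1236]
orientation: [-1.179, 1.26, -1.256]
force: [0.6, 0.3, -1.5]
opening: 0.0195
```

```bash
python3 -c "
from h import *
print(*goto(sc2w(-.4,0,.115),SC[2]))
plan(sc2w(-.4,0,.115),SC[2],.035,8,2)
im=imaging.read_camera('scene');cv2.imwrite('pics/s3.png',cv2.resize(im[90:300,150:330],None,fx=3,fy=3))
"
```

```text
[0.66074403 0.08847255 0.12360749] [-0.2136  0.0091 -0.1194] [ 0.16  3.91 -0.03] [[-0.066 -0.003  0.998]
 [-0.998  0.001 -0.066]
 [-0.001 -1.    -0.003]] [ 0.61  0.29 -1.51] 6.35
-0.0305, 0.0013, -0.0171, 0.08, 2.0, -0.02
-0.0299, 0.0013, -0.0181, 0.08, 1.91, -0.01
-0.0293, 0.0012, -0.0191, 0.0, 0.0, -0.0
-0.0293, 0.0012, -0.0191, 0.0, 0.0, -0.0
-0.0293, 0.0012, -0.0191, 0.0, 0.0, -0.0
-0.0293, 0.0012, -0.0191, 0.0, 0.0, -0.0
-0.0292, 0.0012, -0.0191, 0.0, 0.0, -0.0
0.0, 0.0, 0.0, 0.0, 0.0, -0.0
left 0.0 0.0
```

View pics/s3.png

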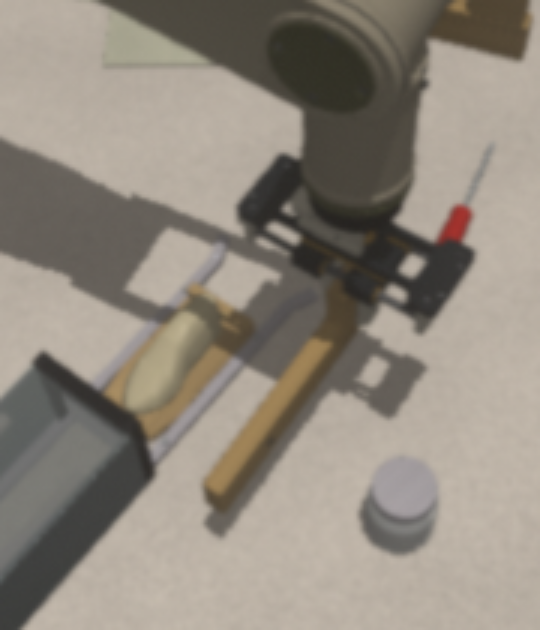

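The stick is lifted level, with its tip at about (215, 490) in the crop and a separate shadow below it. I'll move back first, then sideways.

carry_out(motion=[-0.03,0,-0.016,0,2,0,-1,-0.03,0,-0.018,0,1.9,0,-1,-0.03,0,-0.019,0,0,0,-1,-0.03,0,-0.019,0,0,0,-1,-0.03,0,-0.019,0,0,0,-1])

```text
t: 6.9
tool_pos: [0.5841, 0.247, 0.1166]
orientation: [-1.146, 1.322, -1.313]
force: [0.8, 0.7, -2.4]
opening: 0.0195
```

```bash
python3 -c "
from h import *
print(*goto(sc2w(-.4,0,.115),SC[2]))
plan(sc2w(-.4,0,.115),SC[2],.03,5,2)
"
```

```text
[0.58412036 0.24695227 0.11660315] [-0.0578  0.0018 -0.0372] [ 0.56 -0.64  0.2 ] [[-0.145 -0.01   0.989]
 [-0.989 -0.002 -0.145]
 [ 0.003 -1.    -0.01 ]] [ 0.83  0.65 -2.41] 6.9
-0.0252, 0.0008, -0.0162, 0.56, -0.64, 0.2
-0.0254, 0.0007, -0.0159, 0.0, -0.0, 0.0
-0.0074, 0.0002, -0.0047, 0.0, -0.0, 0.0
0.0, 0.0, 0.0, 0.0, -0.0, 0.0
0.0, 0.0, 0.0, 0.0, -0.0, 0.0
left 0.0 0.0
```

carry_out(motion=[-0.025,0,-0.016,0.5,-0.6,0.2,-1,-0.025,0,-0.016,0,0,0,-1,-0.008,0.015,-0.005,0,0,0,-1,0,0.015,0,0,0,0,-1,0,0,0,0,0,0,-1])

```text
t: 7.4
tool_pos: [0.5481, 0.3142, 0.0783]
orientation: [-1.154, 1.309, -1.302]
force: [-0.3, 0.5, -2.9]
opening: 0.0198
```

```bash
python3 -c "
from h import *
print(*goto(sc2w(-.4,0,.055),SC[2]))
im=imaging.read_camera('top');cv2.imwrite('pics/t4.png',cv2.resize(im[160:270,190:340],None,fx=5,fy=5))
im=imaging.read_camera('scene');cv2.imwrite('pics/s4.png',cv2.resize(im[90:260,150:330],None,fx=4,fy=3))
"
```

```text
[0.54810161 0.31422863 0.07829517] [0.0035 0.0232 0.0084] [0.49 0.3  0.21] [[-0.129 -0.009  0.992]
 [-0.992 -0.002 -0.129]
 [ 0.004 -1.    -0.009]] [-0.25  0.53 -2.86] 7.4
```

View pics/t4.png

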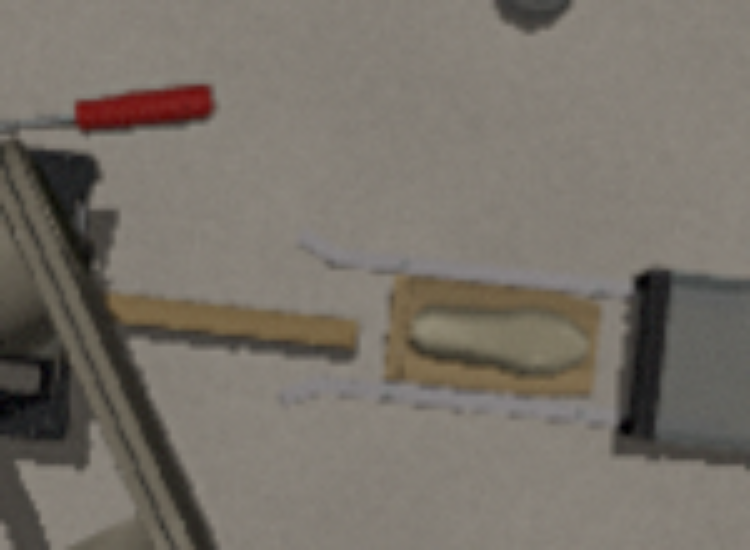

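View pics/s4.png

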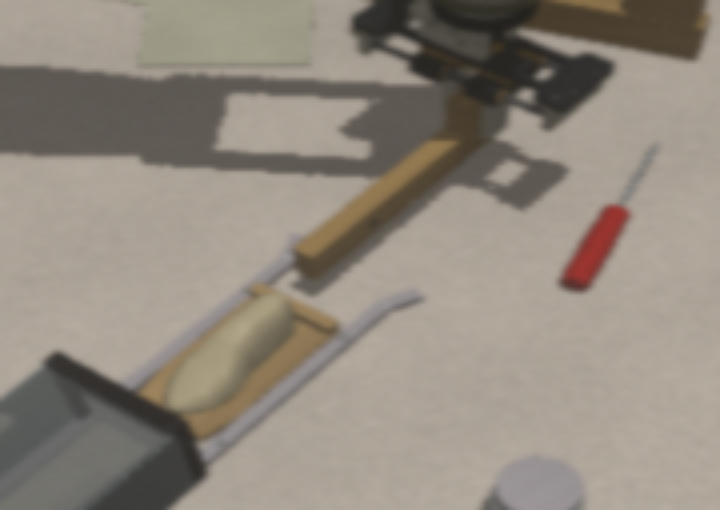

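The tip, at top-crop (355, 335), is just behind the carriage's rear at (388, 330) and slightly off-centre. I'll centre and lower it.

carry_out(motion=[0.003,0.006,0.008,0.5,0.3,0.2,-1,0,0.006,0,0,0,0,-1,0,0.006,0,0,0,0,-1,0,0.004,0,0,0,0,-1,0,0,0,0,0,0,-1])

```text
t: 8.0
tool_pos: [0.561, 0.3066, 0.0581]
orientation: [-1.133, 1.309, -1.314]
force: [-0.1, -0.6, -1.9]
opening: 0.0197
```

```bash
cat > st.py <<'E'
from h import *
import sys
np.set_printoptions(precision=4,suppress=True)
s=robot.read_state();x=w2sc(s["tool_pos"])
p,d,rv,Rt,f,t=goto(sc2w(x[0],0,.055),SC[2])
c,sn=np.cos(SC[2]),np.sin(SC[2])
F=s["force"];print("t",round(t,2),"hand sc",x,"tip x",(x[0]+.21).round(4),"corr",d,rv,"F along",round(c*F[0]+sn*F[1],2),"lat",round(-sn*F[0]+c*F[1],2),"z",F[2].round(2),"open",s["opening"])
E
python3 st.py
```

```text
t 8.0 hand sc [-0.3977  0.0056  0.0581] tip x -0.1877 corr [ 0.      0.003  -0.0056] [-0.32 -0.39 -0.14] F along 0.56 lat -0.02 z -1.89 open 0.01970908107919148
```

carry_out(motion=[0.003,0.003,-0.005,-0.3,-0.3,-0.1,-1,0.004,0,0,0,0,0,-1,0.003,0,0,0,0,0,-1,0.003,0,0,0,0,0,-1,0.002,0,0,0,0,0,-1])

```text
t: 8.5
tool_pos: [0.5535, 0.2921, 0.0555]
orientation: [-1.141, 1.308, -1.307]
force: [1.4, 1.0, -2.9]
opening: 0.0197
```

```bash
python3 st.py
```

```text
t 8.5 hand sc [-0.3823  0.0002  0.0555] tip x -0.1723 corr [ 0.      0.0005 -0.0002] [-0.04 -0.01 -0.08] F along -1.2 lat 1.29 z -2.87 open 0.019705076415900188
```

Well aligned. Continue with the push.

carry_out(motion=[0.004,0,0,0,0,0,-1,0.004,0,0,0,0,0,-1,0.005,0,0,0,0,0,-1,0.005,0,0,0,0,0,-1,0.005,0,0,0,0,0,-1])

```text
t: 9.0
tool_pos: [0.5505, 0.2684, 0.056]
orientation: [-1.139, 1.308, -1.306]
force: [0.2, 1.1, -2.9]
opening: 0.0199
```

```bash
python3 st.py
```

```text
t 9.0 hand sc [-0.3585  0.0004  0.056 ] tip x -0.1485 corr [ 0.      0.001  -0.0004] [-0.1   0.   -0.19] F along -1.17 lat 0.06 z -2.88 open 0.019866423328572157
```

carry_out(motion=[0.005,0.001,0,0,0,-0.1,-1,0.006,0,0,0,0,0,-1,0.006,0,0,0,0,0,-1,0.006,0,0,0,0,0,-1,0.006,0,0,0,0,0,-1])

```text
t: 9.5
tool_pos: [0.547, 0.2382, 0.0559]
orientation: [-1.138, 1.306, -1.307]
force: [-0.0, 4.1, -2.6]
opening: 0.0198
```

```bash
python3 st.py
```

```text
t 9.5 hand sc [-0.3281  0.0009  0.0559] tip x -0.1181 corr [ 0.      0.0009 -0.0009] [-0.19  0.01 -0.19] F along -4.03 lat -0.59 z -2.55 open 0.019831175160715964
```

carry_out(motion=[0.006,0,0,0,0,0,-1,0.006,0,0,0,0,0,-1,0.006,0,0,0,0,0,-1,0.006,0,0,0,0,0,-1,0.006,0,0,0,0,0,-1])

```text
t: 10.0
tool_pos: [0.5428, 0.2063, 0.0562]
orientation: [-1.136, 1.306, -1.306]
force: [-0.1, 2.9, -1.3]
opening: 0.0197
```

```bash
python3 st.py; python3 -c "
from h import *
im=imaging.read_camera('top');cv2.imwrite('pics/t5.png',cv2.resize(im[180:270,230:380],None,fx=5,fy=5))
im=imaging.read_camera('scene');cv2.imwrite('pics/s5.png',cv2.resize(im[130:330,80:280],None,fx=3,fy=3))
"
```

```text
t 10.0 hand sc [-0.2959  0.0011  0.0562] tip x -0.0859 corr [ 0.      0.0012 -0.0011] [-0.23  0.01 -0.25] F along -2.9 lat -0.52 z -1.31 open 0.019688345780846103
```

View pics/t5.png

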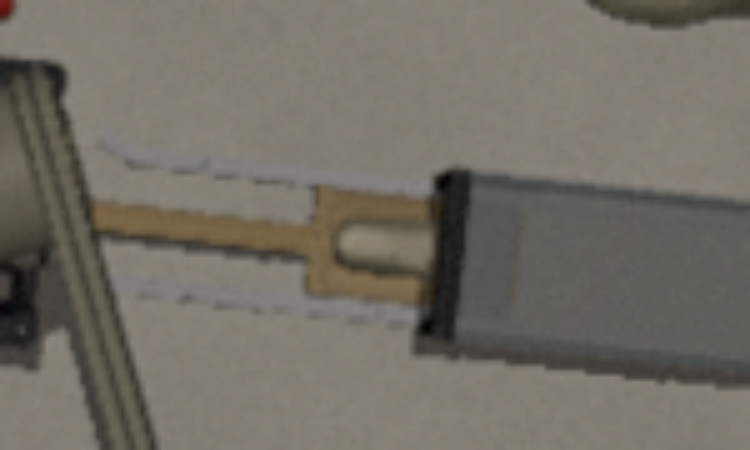

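View pics/s5.png

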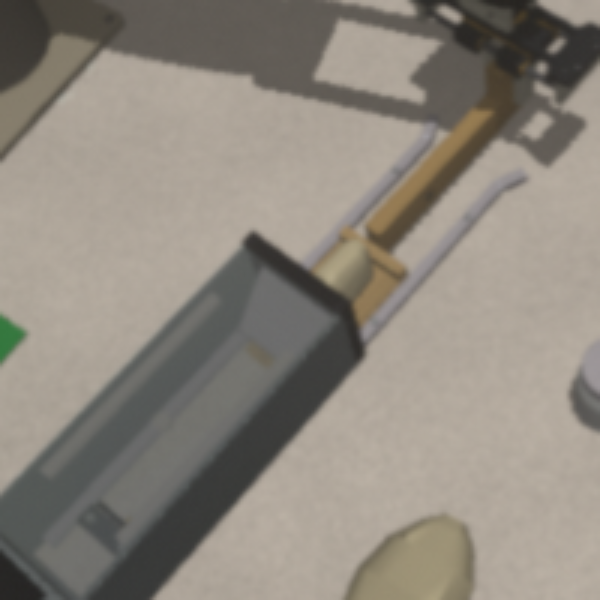

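The carriage front is through the flap, which has swung in (grey plate at scene crop (285, 300)). The tip is centred on the rear face.

carry_out(motion=[0.006,0.001,-0.001,-0.2,0,-0.2,-1,0.007,0,0,0,0,0,-1,0.007,0,0,0,0,0,-1,0.007,0,0,0,0,0,-1,0.007,0,0,0,0,0,-1])

```text
t: 10.6
tool_pos: [0.5373, 0.1716, 0.0555]
orientation: [-1.141, 1.307, -1.307]
force: [0.7, 5.7, -0.8]
opening: 0.0197
```

```bash
python3 st.py; python3 -c "
from h import *
for z in(0,.03,.05): print(w2sc(unproj('top',[(612+.5)/4-.5+230,140+395/4.],z)[0]))"
```

```text
t 10.6 hand sc [-0.2608  0.0003  0.0555] tip x -0.0508 corr [ 0.      0.0005 -0.0003] [-0.05  0.06 -0.08] F along -5.71 lat -0.11 z -0.8 open 0.01974245663518677
[ 0.24664645 -0.00423781  0.        ]
[ 0.23961228 -0.00483118  0.03      ]
[ 0.23492284 -0.00522675  0.05      ]
```

carry_out(motion=[0.007,0,0,0,0,0,-1,0.007,0,0,0,0,0,-1,0.007,0,0,0,0,0,-1,0.007,0,0,0,0,0,-1,0.007,0,0,0,0,0,-1])

```text
t: 11.1
tool_pos: [0.5323, 0.1349, 0.0559]
orientation: [-1.14, 1.307, -1.305]
force: [1.0, 6.8, -0.4]
opening: 0.0197
```

```bash
python3 st.py
```

```text
t 11.1 hand sc [-0.2237  0.0003  0.0559] tip x -0.0137 corr [ 0.      0.0009 -0.0003] [-0.07  0.05 -0.18] F along -6.88 lat 0.06 z -0.39 open 0.019656043052918907
```

carry_out(motion=[0.006,0.001,0,0,0,-0.1,-1,0.006,0,0,0,0,0,-1,0.006,0,0,0,0,0,-1,0.005,0,0,0,0,0,-1,0.005,0,0,0,0,0,-1])

```text
t: 11.6
tool_pos: [0.5289, 0.1063, 0.0563]
orientation: [-1.137, 1.307, -1.305]
force: [1.1, 6.2, -1.3]
opening: 0.0198
```

```bash
python3 st.py
```

```text
t 11.6 hand sc [-0.195   0.0007  0.0563] tip x 0.015 corr [ 0.      0.0013 -0.0007] [-0.17  0.03 -0.3 ] F along -6.25 lat 0.3 z -1.35 open 0.01975671359226257
```

carry_out(motion=[0.005,0,0,0,0,0,-1,0.005,0,0,0,0,0,-1,0.005,0,0,0,0,0,-1,0.004,0,0,0,0,0,-1,0.004,0,0,0,0,0,-1])

```text
t: 12.1
tool_pos: [0.5253, 0.0834, 0.0572]
orientation: [-1.133, 1.309, -1.302]
force: [0.8, 10.1, 1.1]
opening: 0.0199
```

```bash
python3 st.py
```

```text
t 12.1 hand sc [-0.1718  0.0002  0.0572] tip x 0.0382 corr [ 0.      0.0022 -0.0003] [-0.17 -0.01 -0.55] F along -10.12 lat -0.59 z 1.06 open 0.019944209354461107
```

carry_out(motion=[0.004,0.001,0,-0.1,0,-0.3,-1,0.004,0.001,0,0,0,-0.2,-1,0.004,0,0,0,0,0,-1,0.004,0,0,0,0,0,-1,0.004,0,0,0,0,0,-1])

```text
t: 12.6
tool_pos: [0.523, 0.0664, 0.0571]
orientation: [-1.133, 1.31, -1.303]
force: [1.6, 8.9, 1.4]
opening: 0.0199
```

```bash
python3 st.py; python3 -c "
from h import *
im=imaging.read_camera('top');cv2.imwrite('pics/t6.png',cv2.resize(im[180:270,260:410],None,fx=5,fy=5))
im=imaging.read_camera('scene');cv2.imwrite('pics/s6.png',cv2.resize(im[150:350,60:260],None,fx=3,fy=3))
"
```

```text
t 12.6 hand sc [-0.1546  0.0003  0.0571] tip x 0.0554 corr [ 0.      0.0021 -0.0003] [-0.16 -0.02 -0.52] F along -9.05 lat 0.37 z 1.44 open 0.019902446914913312
```

View pics/t6.png

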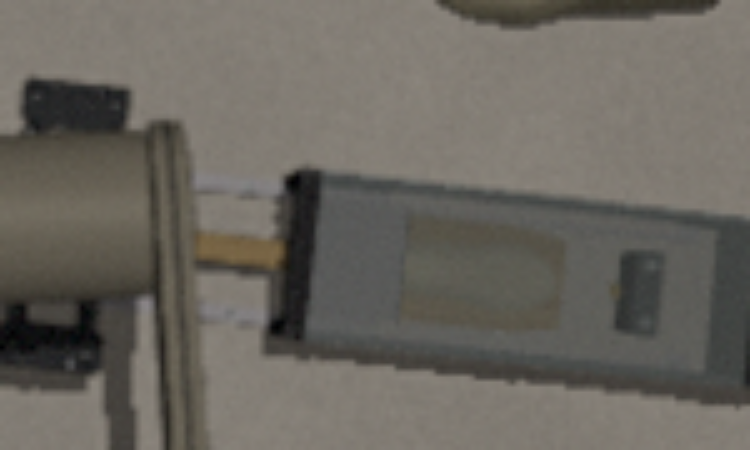

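View pics/s6.png

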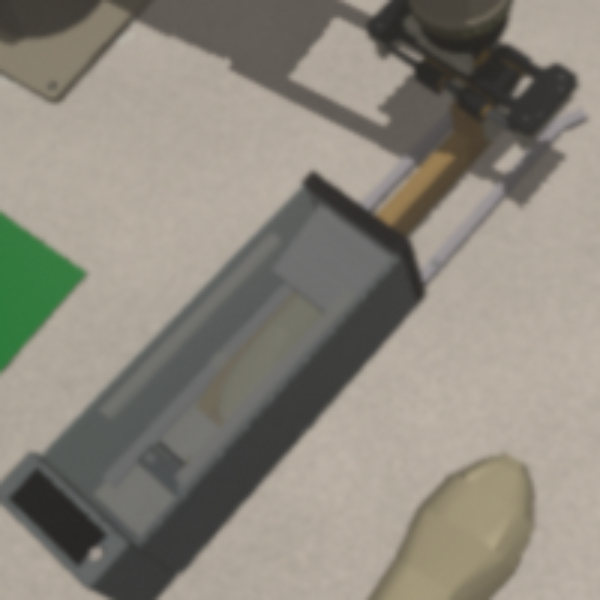

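The carriage front is at top crop x≈562 and the stop pin at ≈612, so about 33 mm are left. The flap is riding on the last and the stick. I'll advance more slowly.

carry_out(motion=[0.004,0.001,0,-0.1,0,-0.4,-1,0.004,0.001,0,0,0,-0.2,-1,0.004,0,0,0,0,0,-1,0.004,0,0,0,0,0,-1,0.003,0,0,0,0,0,-1])

```text
t: 13.2
tool_pos: [0.5194, 0.049, 0.0554]
orientation: [-1.139, 1.31, -1.305]
force: [1.1, 10.4, 1.6]
opening: 0.0199
```

```bash
python3 st.py
```

```text
t 13.2 hand sc [-0.137  -0.001   0.0554] tip x 0.073 corr [0.     0.0004 0.001 ] [ 0.02 -0.03 -0.25] F along -10.49 lat -0.27 z 1.55 open 0.01990936001125381
```

carry_out(motion=[0.003,0,0,0,0,-0.1,-1,0.003,0,0,0,0,-0.1,-1,0.002,0,0,0,0,0,-1,0.002,0,0,0,0,0,-1,0.002,0,0,0,0,0,-1])

```text
t: 13.7
tool_pos: [0.5172, 0.0392, 0.0561]
orientation: [-1.137, 1.311, -1.302]
force: [0.1, 9.4, 1.0]
opening: 0.0197
```

```bash
python3 st.py
```

```text
t 13.7 hand sc [-0.1269 -0.0019  0.0561] tip x 0.0831 corr [0.     0.0011 0.0019] [ 0.03 -0.01 -0.42] F along -9.36 lat -1.17 z 0.99 open 0.01967509813316585
```

carry_out(motion=[0.002,0.001,0.001,0,0,-0.2,-1,0.002,0,0,0,0,-0.1,-1,0.002,0,0,0,0,0,-1,0.002,0,0,0,0,0,-1,0.002,0,0,0,0,0,-1])

```text
t: 14.2
tool_pos: [0.5165, 0.0316, 0.0564]
orientation: [-1.136, 1.312, -1.301]
force: [1.6, 9.6, 1.3]
opening: 0.0194
```

```bash
python3 st.py; python3 -c "
from h import *
im=imaging.read_camera('top');cv2.imwrite('pics/t7.png',cv2.resize(im[200:260,330:410],None,fx=8,fy=8))"
```

```text
t 14.2 hand sc [-0.1193 -0.0015  0.0564] tip x 0.0907 corr [0.     0.0014 0.0015] [ 0.03  0.02 -0.5 ] F along -9.72 lat 0.27 z 1.31 open 0.01943602163150176
```

View pics/t7.png

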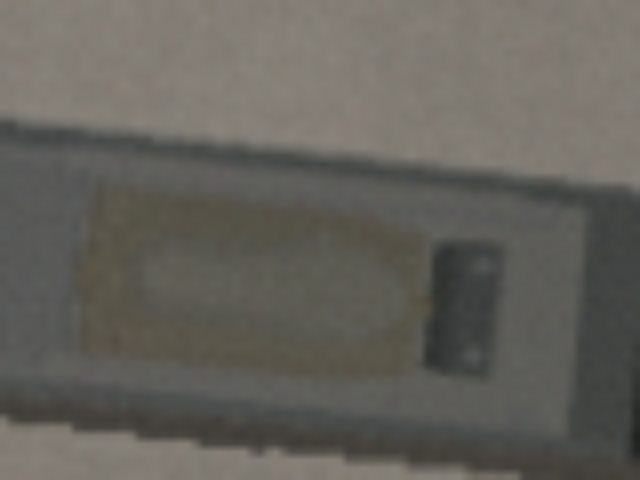

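The carriage front is at crop x≈420 and the stop face at ≈430, with the pin between them, so only a few mm are left. I'll feel for the stop.

carry_out(motion=[0.0015,0.001,0.001,0,0,-0.2,-1,0.0015,0,0,0,0,-0.1,-1,0.0015,0,0,0,0,0,-1,0.0015,0,0,0,0,0,-1,0.0015,0,0,0,0,0,-1])

```text
t: 14.75
tool_pos: [0.5163, 0.0274, 0.057]
orientation: [-1.134, 1.312, -1.299]
force: [1.3, 10.3, 2.0]
opening: 0.0196
```

```bash
python3 st.py
```

```text
t 14.75 hand sc [-0.1151 -0.0012  0.057 ] tip x 0.0949 corr [0.     0.002  0.0012] [ 0.02  0.04 -0.67] F along -10.41 lat -0.05 z 1.98 open 0.01964483650841487
```

carry_out(motion=[0.0015,0.001,0.001,0,0,-0.3,-1,0.0015,0,0,0,0,-0.1,-1,0.0015,0,0,0,0,0,-1,0.0015,0,0,0,0,0,-1,0.0015,0,0,0,0,0,-1])

```text
t: 15.25
tool_pos: [0.516, 0.0244, 0.0575]
orientation: [-1.132, 1.313, -1.296]
force: [1.5, 14.1, 3.8]
opening: 0.0197
```

```bash
python3 st.py
```

```text
t 15.25 hand sc [-0.112  -0.001   0.0575] tip x 0.098 corr [0.     0.0025 0.001 ] [ 0.03  0.06 -0.83] F along -14.14 lat -0.39 z 3.77 open 0.019664597627228844
```

carry_out(motion=[0.0015,0,0,0,0,0,-1,0.0015,0,0,0,0,0,-1,0.0015,0,0,0,0,0,-1,0.001,0,0,0,0,0,-1,0.001,0,0,0,0,0,-1])

```text
t: 15.75
tool_pos: [0.5157, 0.0239, 0.0601]
orientation: [-1.122, 1.317, -1.287]
force: [1.3, 10.7, 2.1]
opening: 0.0197
```

```bash
python3 st.py; python3 -c "
from h import *
im=imaging.read_camera('top');cv2.imwrite('pics/t8.png',cv2.resize(im[200:260,330:410],None,fx=8,fy=8))"
```

```text
t 15.75 hand sc [-0.1115 -0.0013  0.0601] tip x 0.0985 corr [0.0001 0.0051 0.0013] [-0.05  0.11 -1.52] F along -10.83 lat -0.15 z 2.08 open 0.019719430287997317
```

View pics/t8.png

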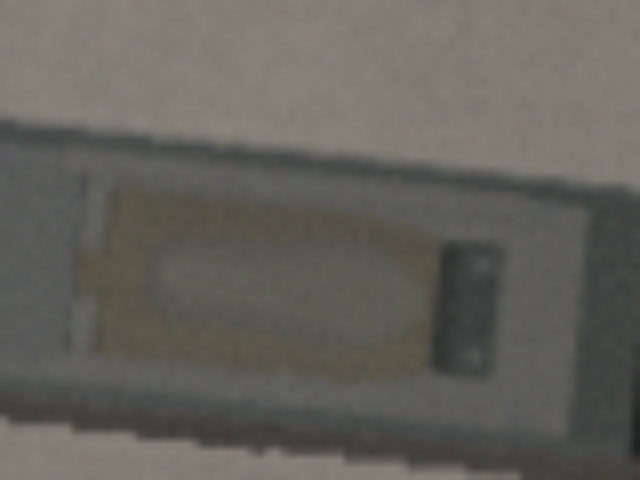

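carry_out(motion=[0.0015,0.001,0.001,0,0,-0.4,-1,0.0015,0.001,0,0,0,-0.4,-1,0.0015,0.001,0,0,0,-0.4,-1,0.002,0.001,0,0,0,-0.2,-1,0.002,0,0,0,0,0,-1])

```text
t: 16.3
tool_pos: [0.5159, 0.0234, 0.058]
orientation: [-1.129, 1.312, -1.294]
force: [1.3, 16.1, 4.9]
opening: 0.0196
```

```bash
python3 st.py
```

```text
t 16.3 hand sc [-0.1111 -0.001   0.058 ] tip x 0.0989 corr [0.0001 0.003  0.001 ] [-0.07  0.13 -1.  ] F along -16.18 lat -0.83 z 4.93 open 0.019643357802272488
```

carry_out(motion=[0.002,0.001,0,0,0,-0.3,-1,0.002,0.001,0,0,0,-0.3,-1,0.002,0,0,0,0,0,-1,0.002,0,0,0,0,0,-1,0.002,0,0,0,0,0,-1])

```text
t: 16.8
tool_pos: [0.5158, 0.0232, 0.0595]
orientation: [-1.123, 1.313, -1.289]
force: [1.1, 17.0, 4.2]
opening: 0.0198
```

```bash
python3 st.py; python3 -c "
from h import *
im=imaging.read_camera('top');cv2.imwrite('pics/t9.png',cv2.resize(im[200:260,330:410],None,fx=8,fy=8))"
```

```text
t 16.8 hand sc [-0.1108 -0.0011  0.0595] tip x 0.0992 corr [0.0001 0.0045 0.001 ] [-0.18  0.19 -1.4 ] F along -17.01 lat -1.18 z 4.16 open 0.019759702663315015
```

View pics/t9.png

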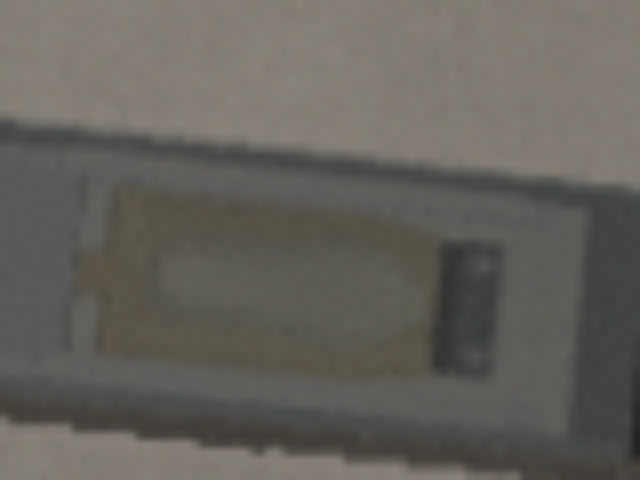

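The carriage front now meets the stop face with no gap (crop x≈437). The force rose from about 10 to 17 N over roughly 1 mm, so it's home on the rubber. Next I draw the stick out.

carry_out(motion=[-0.004,0,0,0,0,0,-1,-0.006,0.001,0,0,0,-0.3,-1,-0.01,0.001,0,0,0,-0.3,-1,-0.012,0,0,0,0,-0.2,-1,-0.012,0,0,0,0,0,-1])

```text
t: 17.35
tool_pos: [0.5182, 0.0656, 0.0552]
orientation: [-1.141, 1.313, -1.303]
force: [1.0, 0.0, -4.3]
opening: 0.0197
```

```bash
python3 st.py
```

```text
t 17.35 hand sc [-0.1532 -0.0044  0.0552] tip x 0.0568 corr [-0.      0.0002  0.0044] [ 0.19 -0.02 -0.29] F along -0.14 lat 0.96 z -4.25 open 0.01968326039253968
```

carry_out(motion=[-0.012,0,0.003,0.1,0,-0.2,-1,-0.015,0,0.001,0,0,0,-1,-0.015,0,0,0,0,0,-1,-0.015,0,0,0,0,0,-1,-0.015,0,0,0,0,0,-1])

```text
t: 17.85
tool_pos: [0.5335, 0.1449, 0.0558]
orientation: [-1.141, 1.308, -1.304]
force: [1.2, -0.1, -2.3]
opening: 0.0197
```

```bash
python3 st.py
```

```text
t 17.85 hand sc [-0.2338  0.0001  0.0558] tip x -0.0238 corr [ 0.      0.0008 -0.0001] [ 0.01  0.1  -0.16] F along -0.08 lat 1.23 z -2.32 open 0.019719041882540717
```

carry_out(motion=[-0.015,0,0.001,0,0,0,-1,-0.015,0,0,0,0,0,-1,-0.015,0,0,0,0,0,-1,-0.015,0,0,0,0,0,-1,-0.015,0,0,0,0,0,-1])

```text
t: 18.35
tool_pos: [0.5461, 0.2263, 0.0568]
orientation: [-1.141, 1.305, -1.305]
force: [-0.3, 0.0, -2.1]
opening: 0.0198
```

```bash
python3 st.py; python3 -c "
from h import *
im=imaging.read_camera('top');cv2.imwrite('pics/t10.png',cv2.resize(im[180:270,260:410],None,fx=5,fy=5))
im=imaging.read_camera('scene');cv2.imwrite('pics/s10.png',cv2.resize(im[150:350,60:260],None,fx=3,fy=3))
"
```

```text
t 18.35 hand sc [-0.3162  0.0016  0.0568] tip x -0.1062 corr [ 0.      0.0018 -0.0016] [-0.1   0.16 -0.16] F along 0.03 lat -0.26 z -2.14 open 0.019823933485126045
```

View pics/t10.png

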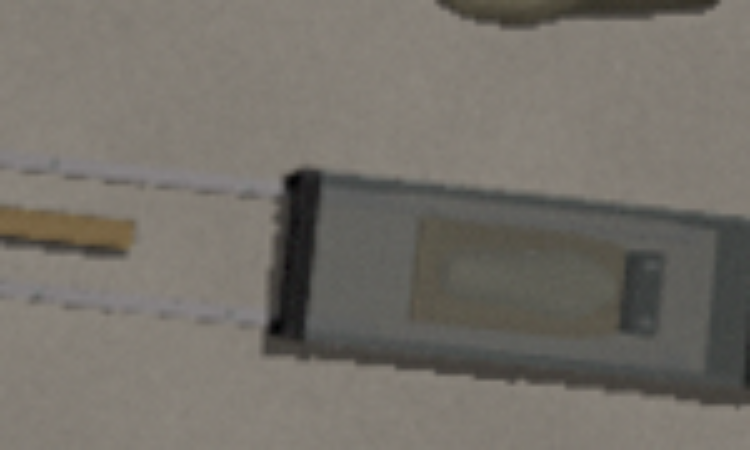

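View pics/s10.png

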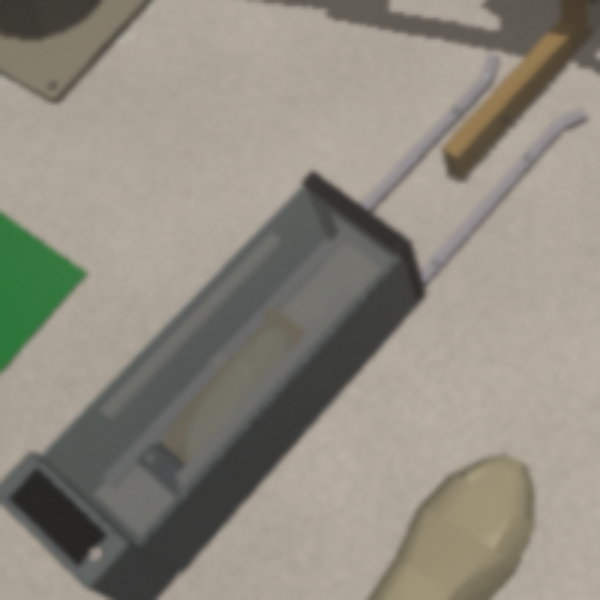

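The flap is shut and the carriage is still against the stop (front at top crop x≈622). I'll back clear of the guide mouth and set the stick down.

carry_out(motion=[-0.025,0,0,-0.1,0.1,-0.1,-1,-0.025,0,0,0,0,0,-1,-0.025,0,0,0,0,0,-1,-0.025,0,0,0,0,0,-1,-0.015,0,0,0,0,0,-1])

```text
t: 18.95
tool_pos: [0.5618, 0.3422, 0.056]
orientation: [-1.144, 1.308, -1.309]
force: [0.1, -0.4, -2.7]
opening: 0.0199
```

carry_out(motion=[0,0,0,0,0,0,-1,0,0.003,0,0,0,0,-1,0,0.003,0,0,0,0,0,-1,0,0,0,0,0,-1,0,0,0,0,0,0,-1])

```text
refused, shift out of range in row 4
```

```bash
python3 st.py
```

```text
t 18.95 hand sc [-0.4331  0.0017  0.056 ] tip x -0.2231 corr [-0.      0.001  -0.0017] [ 0.06 -0.04  0.09] F along 0.37 lat 0.18 z -2.66 open 0.019871566560050905
```

carry_out(motion=[0,0.003,0,0,0,0,-1,0,0.003,0,0,0,0,-1,0,0.002,0,0,0,0,-1,0,0,0,0,0,0,-1,0,0,0,0,0,0,-1])

```text
t: 19.45
tool_pos: [0.5613, 0.3402, 0.046]
orientation: [-1.147, 1.309, -1.31]
force: [-0.5, 0.3, -1.7]
opening: 0.0197
```

```bash
python3 st.py
```

```text
t 19.45 hand sc [-0.4311  0.0014  0.046 ] tip x -0.2211 corr [ 0.     -0.009  -0.0014] [ 0.15 -0.05  0.22] F along -0.2 lat -0.57 z -1.73 open 0.019717523504691383
```

carry_out(motion=[0,0.001,0,0,0,0,-1,0,0.001,0,0,0,0,-1,0,0,0,0,0,0,-1,0,0,0,0,0,0,0.3,0,0,0,0,0,0,0.3])

```text
t: 19.95
tool_pos: [0.5622, 0.3391, 0.045]
orientation: [-1.145, 1.309, -1.311]
force: [-0.2, 0.3, 0.2]
opening: 0.0314
```

carry_out(motion=[0,0,0,0,0,0,0.3,0,-0.02,0,0,0,0,0.3,0,-0.04,0,0,0,0,0.3,0,-0.04,0,0,0,0,0.3,0,-0.03,0,0,0,0,0.3])

```text
t: 20.45
tool_pos: [0.5587, 0.3378, 0.172]
orientation: [-1.157, 1.313, -1.311]
force: [0.9, 0.8, 0.3]
opening: 0.0602
```

```bash
python3 st.py; python3 -c "
from h import *
im=imaging.read_camera('top');cv2.imwrite('pics/t11.png',cv2.resize(im[130:270,170:430],None,fx=3,fy=3))
im=imaging.read_camera('scene');cv2.imwrite('pics/s11.png',cv2.resize(im[60:360,50:350],None,fx=2,fy=2))
"
```

```text
t 20.45 hand sc [-0.4284 -0.0008  0.172 ] tip x -0.2184 corr [-0.0012  0.117   0.0021] [ 0.63 -0.11  0.6 ] F along -0.94 lat 0.81 z 0.28 open 0.06018919115599559
```

View pics/t11.png

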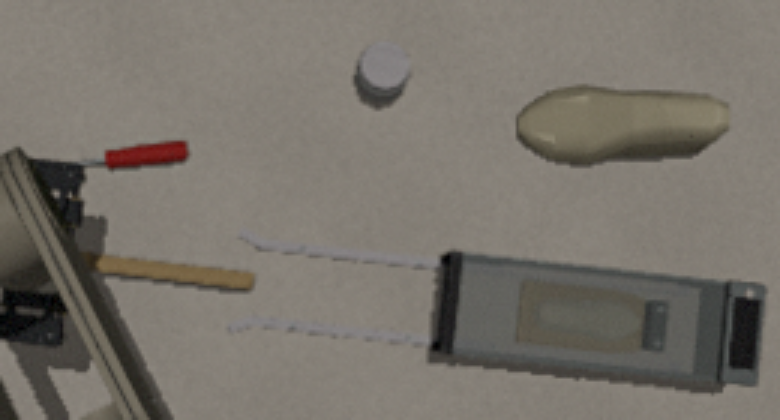

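View pics/s11.png

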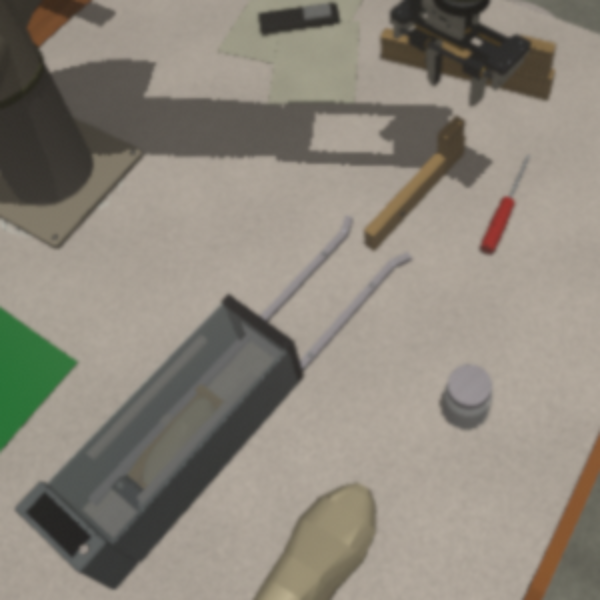

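The stick is upright on the bench outside the guide, with its tip at top crop (252, 282). The gripper is clear of it and the flap is shut. The carriage touches the stop (crop x≈643) and the bystanders haven't moved.

```bash
python3 -c "
from h import *
print(robot.close_job())"
```

```text
the job is handed in; nothing more can be done
None
```

The carriage is home against the stop, the flap is shut behind it, and the stick is down on the bench outside the scanner. I handed the job in at about 20.5 s of the 67 s allowed; no verdict is reported.

- **Push:** I gripped the smaller stick by its handle and pushed the carriage with the bar about 10 mm off the bench. The push read about 10 N with the spring pads dragging. At the stop it rose to 17 N over roughly 1 mm, the highest reading I took. I only read the force at the end of each half-second move, so brief peaks in between were not seen.
- **Carriage and flap:** After I drew the stick out, the pictures showed the flap shut and the carriage's front still on the stop face. The switch pin and flap angle have no readout, so both rest on the force feel and the pictures.
- **Stick and bystanders:** The stick stands on edge just before the guide mouth, with its tip about 220 mm before the flap. The gripper is open and clear of it, about 125 mm above where it let go. The jar, screwdriver and adult last look unmoved; I judged that by eye only.
- **What went less than cleanly:**
  - During the last push the hand pitched about 1.5° and rose up to 5 mm. I corrected most of it on the way.
  - One move call was refused because I mistyped a row, and it had no effect.

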